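Pin the mosaic sample and show it to the camera

ROBOT

A 6-joint arm with a two-finger parallel gripper is mounted at the origin on the work surface. World frame = base frame: x ahead of the robot, y to its left, z up, the work surface at z = 0. Lengths are in mm, angles in rad, forces in N, time in s.
With the tool pointing down it reaches from about 275 to 750 mm from the base axis. Payload 10.2 kg.
Tool frame: the origin (TCP) lies between the finger pads; the fingertips stand r.tips_ahead ahead of it and the grasp point (between the pads) is the TCP (r.tips_ahead is the distance from the TCP to the fingertips, in mm); z points along the fingers, y is the line along which they close (so a half turn about z gives the same grasp; the last joint's range is limited). The gripper opens to 85 mm and grips with 20 to 120 N. Pads are 22 mm wide; open, the fingers measure 114 mm over their backs; the gripper's body (76 mm by 85 mm) begins 54 mm behind the grasp point. The pads swing forward as they close: fully open they stand 13 mm farther back than shut.
Start: joints at [-1.56, 0.313, 1.498, -0, 1.331, -0.223], TCP at [121.616, -510.726, 250.294] pointing down, gripper open.
Joint ranges: [-2.94, 2.94], [-0.97, 2.17], [0.19, 2.56], [-1.23, 4.37], [0.02, 3.11], [-2.88, 2.88]. Speed limits (rad/s): [2.39, 2.39, 3.01, 3.14, 3.14, 3.14].

INTERFACE

Orientations are given as [roll, pitch, yaw] about the fixed x, y, z axes, in that order (R = Rz(yaw) Ry(pitch) Rx(roll)).
In Python, from bench import r gives the robot as it stands.
- The arm moves only by the shell command python3 -m jog 'ROWS'. ROWS is JSON, one flat list of numbers, 5 for each row, row after row: the finger opening in mm, from 0 to 85.4, then the shift along the tool's x, y, z in units of 60 mm (1.0 is 60 mm), then the turn about the tool's z in units of 10 degrees (1.0 is 10 degrees). A call has 1 to 5 rows; each row shifts and turns the commanded pose from where the row before left it, along the tool's axes as they then stand; what a row does not reach is not made up. A row lasts 1/8 s, in which the tool goes at most 62.5 mm and 10.7 degrees, less where a joint would pass 70% of its speed; a pose out of reach is approached as far as the arm can. A call is refused whole if a number of a shift passes 1 or a number of a turn 1, either way. A call with a gripper value outside its range is refused whole. The fingers move at their own pace and stop on an object; the grip force is fixed at half the most. Time passes only in rows, so rows that do not move let the fingers close. It gives the time, the measured TCP pose, the force, the opening and the grip force at its end, in the units of the state.
- r.get_state(): the state, without advancing time (a new reading comes with each control period).
- r.capture(name): name is "side" or "top"; returns the picture (480x640x3 uint8, red, green, blue); there is no depth.
- r.camera_info(name): a dict with "vertical_fov" (degrees; the focal length in pixels is half the picture's height over the tangent of half this angle, whatever the lens; pixels are square), "cx", "cy" (the principal point, pixels), "world_from_camera" (4x4, takes a point from camera to world coordinates). Camera axes: x right, y down, z forward; pixel columns grow to the right and rows downward; lengths in mm; the calibration is good to about 2 mm. A picture is of the moment at which its call begins. camera_info takes no time and is no camera call.
- r.sign_off(): hands the job in; it is judged then, once.
Trained networks look in the newest picture that a camera, given by its name, has taken for a name from the list of things; names that differ only in an ending like _2 or _b are one class to them, and where a whole thing is asked for, a point or a joint stands for the part that bears it (a point fixed in the world has none). Each returns a list of dicts, best first, with "score" (0 to 1); they miss things now and then, are a little off and sometimes report something else, mostly with a low value. They report only what shows in the picture. A call takes as long as a camera call. They do not tell look-alikes from the thing itself.
- r.boxes_of(label, camera): "position" ([x, y, z] in mm, in the coordinates of the camera as it stood for that picture, good to about 4 mm: the middle of the surface that is visible of it).
The state is a dict: "time": time; "qpos": joint angles; "qd": joint speeds; "tau": joint torques, N m; "tool_pos": TCP position; "tcp_rot": TCP orientation; "wrist_force": force on the tool from outside, world axes, zero at the start; "moment": the same for the moment, N m; "finger_gap": opening from 0.0 (shut) to 1.0 (fully open); "grip_force": force on a finger pad.
Only numpy, scipy, OpenCV 4.12 (cv2) and the standard library are available. Lean on these libraries where they do the work, as an engineer would, in place of code of your own. Each camera call takes 0.05 s, during which the arm holds its last target. There are 200 camera calls.

TASK

While the blue mosaic sample panel stands in its stand, take the orange-headed hanging pin from its block and let it down through the eye in that panel's steel tab until its head rests on the tab, and let go of it. Then lift the blue panel, pin and all, out of the stand and hold it still in the air in front of the inspection camera: upright, its mosaic side squarely facing the lens, the middle of the mosaic in line with and level with the lens, 150 mm from it. Finish while holding it there; leave the red panel, the cup and the spreader where they are and do not touch the camera.

Things in the scene. Friction and masses are not known exactly. Their poses are not given: they have to be found in the camera images.
- blue_panel: Loose upright board, 0.25 to 0.5 kg, 16 mm thick (x), 110 wide (y), 110 high (z): blue and white mosaic on its +x face, grey back, blue tiles along the top edge. Origin: middle of its lower edge. A steel tab 32 wide, 5 thick sticks out 48 mm at its +y end, its top 30 mm below the board's top. It stands (may lean 5 degrees) in its stand's slot, lower edge 8 mm above the table; lifts straight out.
- blue_panel_eye (a point): Centre of the eye in the blue panel's tab, at the tab's top surface: 83 mm along +y from the panel's middle, 28 mm beyond the board's end, 80 mm above its lower edge. Through hole 14 mm across, vertical; clear below. Axes as the panel's.
- blue_panel_face (a point): Middle of the blue panel's mosaic face: 8 mm along +x, 55 mm above the panel's origin. Axes as the panel's; +x points out of the mosaic.
- blue_panel_sight (a point): Not a visible thing: the point 150 mm straight out (+x) from the middle of the blue panel's mosaic face, where the lens should be when the panel is presented. Axes as the panel's.
- stand_blue: Fixed wooden stand 80 x 124 x 38 mm (x, y, z) in which the blue panel stands, in a slot along y 19 mm wide and 30 mm deep. Origin: middle of its underside; the panel starts parallel to its axes.
- pin: Loose upright steel pin, about 50 g: shank 10 mm in diameter, 40 mm long with a 5 mm tapered tip, under a round orange head 20 mm in diameter, 28 mm tall. Origin: tip of the shank; z up along the pin. It stands in a 15 mm hole of its block, tip 6 mm above the table, underside of the head level with the block's top (46 mm), the whole head above the block.
- pin_collar (a point): On the pin's axis at the underside of its head, 40 mm above the tip. Rests on the tab at the eye's centre when the pin is home.
- pin_block: Fixed dark wooden block 64 x 64 x 46 mm that holds the pin in its middle hole. Origin: middle of its underside.
- camera_stand: Fixed stand of the inspection camera: round base 100 mm across, 14 mm high, column 14 mm thick, 304 mm tall. Origin: middle of its underside. The camera looks along the stand's -x. It starts at any height with the lens 190 to 250 mm above the table, and stays there.
- lens (a point): Centre of the camera lens's front, 85 mm forward of the column. Axes as the camera stand's: the camera looks level along -x. The panel's +x is to run along this +x (same direction) when presented, with the middle of the mosaic at x = -150 mm, y = 0, z = 0 in this frame.
- camera_head: The inspection camera: grey box 60 mm wide, 46 mm high, reaching 61 mm forward of the column, then a black lens barrel of 36 mm diameter to 85 mm; red clamp lever. Origin: on the column's axis at the lens's height. Axes as the camera stand's.
- red_panel: Bystander: a like sample panel with terracotta and yellow mosaic and red tiles along the top edge, same size and tab, in its own like stand. Origin and axes as for the blue panel.
- tile_cup: Bystander: white plastic cup, 72 mm across the rim and 70 mm tall. Origin: middle of its underside.
- spreader: Bystander: spreader with a blue handle, 200 mm long, lying on the table. It lies along its x, handle to -x.
There are look-alikes about, which are no part of the job. What is shaped like the blue_panel but green is not meant.

How it is judged:
By the outcome, as a careful person would: the job done as asked, in the order asked, and still so for the second after the job is handed in, while the arm keeps its last pose, push and grip.
It also fails if it takes over 70 s, if anything falls off the work surface, if the arm or the gripper's body presses on something with over 40 N, if the wrist force passes 120 N, or if a joint passes its speed limit or range.

## Working session

There is one attempt and no reset: what is moved stays moved. The work goes in short steps, Python scripts to look and compute and a shell command to move; the robot and the scene stay as the last step left them, time stands still between calls to the robot, and variables do not carry over. Pictures are saved under pics/ and viewed, at most 10 in all, crops included, and the job is handed in when it is done.

```bash
mkdir -p pics; ls; cat > h.py <<'E'
import numpy as np,cv2
from bench import r
def save(name,fn):
    im=r.capture(name); cv2.imwrite('pics/'+fn,im[:,:,::-1]); return im
def cam(name):
    c=r.camera_info(name); return 240/np.tan(np.radians(c['vertical_fov'])/2),c['cx'],c['cy'],np.array(c['world_from_camera'])
def world(p,name): return (cam(name)[3]@np.r_[p,1])[:3]
def proj(P,name):
    f,cx,cy,T=cam(name); p=np.linalg.inv(T)@np.r_[P,1]; return np.array([cx+f*p[0]/p[2],cy+f*p[1]/p[2]])
def onz(u,v,z,name):
    f,cx,cy,T=cam(name); d=T[:3,:3]@np.array([(u-cx)/f,(v-cy)/f,1]); o=T[:3,3]; return o+d*(z-o[2])/d[2]
def tri(uv1,n1,uv2,n2):
    A=[];o=[]
    for (u,v),n in ((uv1,n1),(uv2,n2)):
        f,cx,cy,T=cam(n); d=T[:3,:3]@np.array([(u-cx)/f,(v-cy)/f,1]); d/=np.linalg.norm(d); A.append(np.eye(3)-np.outer(d,d)); o.append(T[:3,3])
    return np.linalg.solve(A[0]+A[1],A[0]@o[0]+A[1]@o[1])
E
python3 - <<'E'
from h import *
np.set_printoptions(precision=1,suppress=True)
save('side','s0.png');save('top','t0.png')
for n in('side','top'):
    print(n,cam(n)[0],cam(n)[3])
    for l in['blue_panel','blue_panel_eye','blue_panel_face','stand_blue','pin','pin_collar','pin_block','camera_stand','lens','camera_head','red_panel','tile_cup','spreader']:
        for d in r.boxes_of(l,n):
            w=world(d['position'],n); print(l,round(d['score'],2),w,proj(w,n))
print(r.tips_ahead,r.get_state())
E
```

```text
pics
side 435.71992767654785 [[ -0.7  -0.4   0.5  70.1]
 [ -0.7   0.4  -0.6 495.9]
 [ -0.   -0.8  -0.6 658. ]
 [  0.    0.    0.    1. ]]
blue_panel 0.71 [ 380.1 -122.6   82.9] [414.4 268.9]
blue_panel 0.64 [ 521.3 -315.6   90.4] [408.5 202.7]
blue_panel 0.6 [531.1 -79.6  90.6] [343.2 245. ]
blue_panel_eye 0.89 [529.3 -70.8  89.4] [341.2 247.6]
blue_panel_eye 0.89 [ 381.5 -124.    80.7] [414.1 269.1]
blue_panel_face 0.94 [533.1 -71.7  91.9] [340.1 245.8]
blue_panel_face 0.9 [ 378.  -124.2   80. ] [415.6 270.1]
blue_panel_face 0.19 [ 520.7 -314.1   87.4] [408.2 204.1]
pin 0.67 [462.4 142.7  68.8] [292.2 327.2]
pin 0.44 [532.5 -75.8  88.8] [341.5 246.1]
pin_collar 0.75 [465.2 142.9  69. ] [291.  326.3]
pin_block 0.56 [453.3 150.4  45.2] [293.3 341.1]
pin_block 0.52 [531.9 -71.4  92.4] [340.5 245.9]
camera_stand 0.68 [673.5 414.2 192.8] [ 61.5 301.4]
lens 0.67 [676.5 411.1 193.9] [ 62.5 298.9]
camera_head 0.98 [644.9 395.9 214.8] [ 77.  293.4]
red_panel 0.88 [ 520.4 -315.    86.9] [408.5 204.2]
red_panel 0.23 [526.1 -74.5  92.8] [343.5 246.2]
tile_cup 0.67 [ 720.6 -179.9   52.8] [311.  
[... 905 characters left out ...]
 [138.  183.1]
lens 0.59 [658.  386.4 223.8] [137.4 183.4]
camera_head 0.75 [656.4 389.6 216.9] [137.1 185. ]
camera_head 0.37 [714.4 141.1   3.5] [271.1 180.7]
red_panel 0.92 [ 530.5 -311.7   95.4] [471.7 250.2]
tile_cup 0.78 [ 739.1 -188.9   35.1] [408.6 166. ]
spreader 0.82 [713.5 141.7   1.8] [270.9 181.2]
19.0 {'time': 1.4, 'qpos': array([-1.6,  0.3,  1.5,  0. ,  1.3, -0.2]), 'qd': array([-0., -0., -0.,  0.,  0., -0.]), 'tau': array([  0. , -41.2, -26. ,  -0. ,   0. ,  -0. ]), 'tool_pos': array([ 121.6, -510.7,  250.3]), 'tcp_rot': array([ 3.1, -0. ,  0.2]), 'wrist_force': array([-0. ,  0.4, -0.3]), 'moment': array([-0. ,  0. , -0.1]), 'grip_force': 0.0, 'finger_gap': 1.000650239378603}
```

View pics/s0.png

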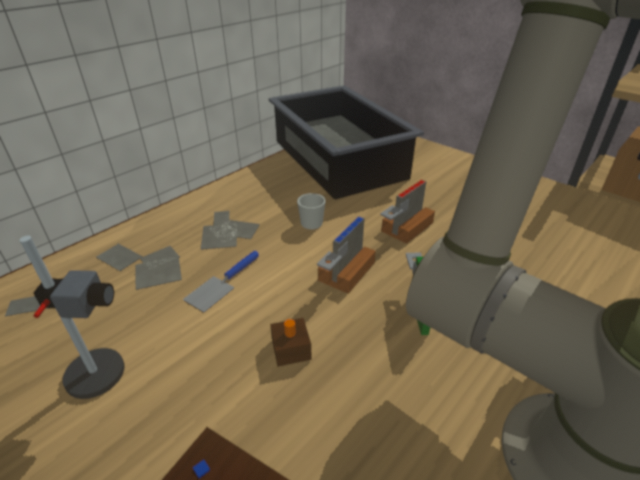

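View pics/t0.png

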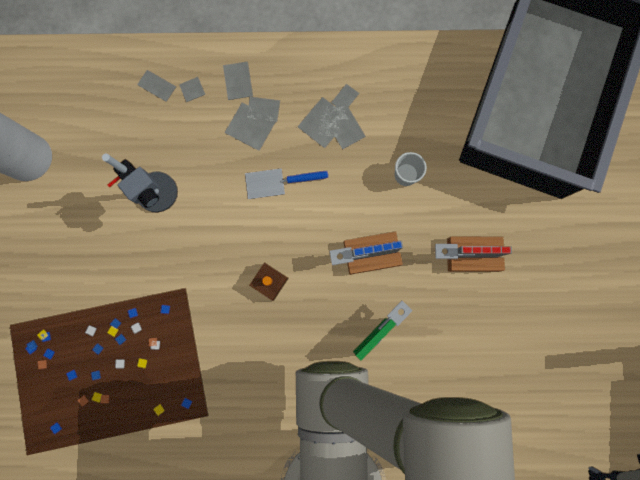

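Side view: the blue panel is at (342,245) with its grey back towards us, the red panel at (408,204), the green look-alike at (415,290), the orange pin at (290,327) and the inspection camera at (75,293). Top view: the blue panel is at (373,248) with its tab at (341,256), the red panel at (478,250), the green one at (383,330), the pin at (267,281), and the lens near (148,199), looking to the lower right.

Candidates for the panel in the top view are blue (373,248), red (478,250) and green (383,330). I choose blue, standing in the wooden stand. There is only one pin candidate, the orange head at (267,281). Next is a close crop to check.

```bash
python3 - <<'E'
from h import *
s=cv2.imread('pics/s0.png');t=cv2.imread('pics/t0.png')
def c(im,x,y,w,h,k): return cv2.resize(im[y:y+h,x:x+w],None,fx=k,fy=k,interpolation=cv2.INTER_CUBIC)
a=c(t,320,225,100,50,4)      # 400x200
b=c(t,95,145,100,75,4)       # 400x300
d=c(s,310,210,80,100,4)[:400] #320x400
e=c(s,20,225,120,100,4)      #480x400 
f=c(t,240,255,60,50,4) #240x200
out=np.zeros((600,800,3),np.uint8)
out[:200,:400]=a; out[:300,400:]=b; out[200:600,:320]=d; out[300:600,320:800]=e[:300]
cv2.imwrite('pics/c0.png',out)
E
```

```text
(no output)
```

View pics/c0.png

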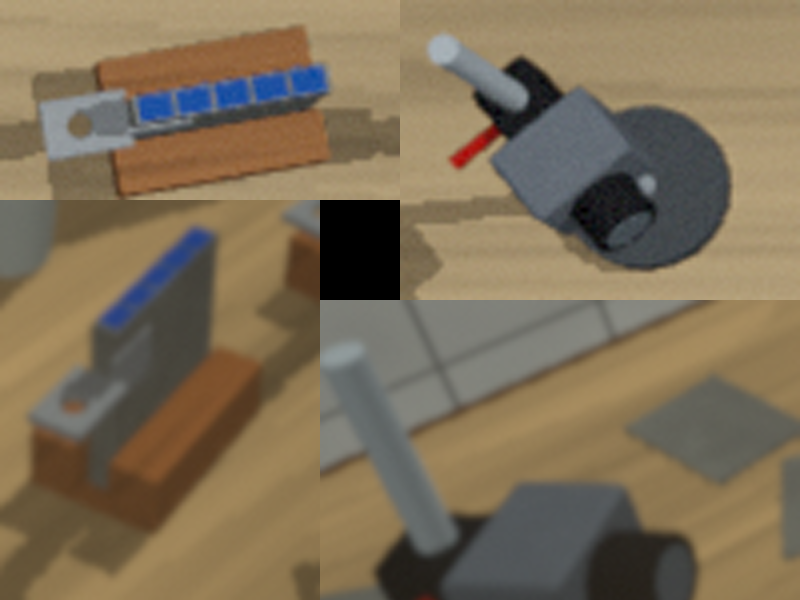

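The crop confirms a blue tile strip on a panel in the wooden stand. The tab's eye is at top (340,256) and side (329,261), and the lens front is at top (152,202) and side (109,292). Next I compute the poses.

```bash
python3 - <<'E'
from h import *
np.set_printoptions(precision=1,suppress=True)
A=lambda u,v:(u/4+320-.4,v/4+225-.4)
B=lambda u,v:((u-400)/4+95-.4,v/4+145-.4)
D=lambda u,v:(u/4+310-.4,(v-200)/4+210-.4)
E=lambda u,v:((u-320)/4+20-.4,(v-300)/4+225-.4)
print('eye tri',tri(A(80,125),'top',D(75,405),'side'),'top z88',onz(*A(80,125),88,'top'),'side88',onz(*D(75,405),88,'side'))
pts=[onz(*A(*p),118,'top') for p in((137,108),(328,82),(140,124),(325,95))]
print('strip',pts); 
yw=lambda p,q:np.degrees(np.arctan2(-(p-q)[0],(p-q)[1]))
print('yaws',yw(pts[0],pts[1]),yw(pts[2],pts[3]))
st=[onz(*A(*p),38,'top') for p in((98,62),(303,27),(120,195),(328,157))]
print('stand',st,yw(st[0],st[1]),yw(st[2],st[3]), 'len',np.linalg.norm(st[0]-st[1]),np.linalg.norm(st[2]-st[3]))
print('tab',[onz(*A(*p),88,'top') for p in((40,103),(47,160),(120,90),(133,146))])
print('side strip',[onz(*D(*p),118,'side') for p in((95,325),(193,228),(107,328),(215,235))])
L=tri(B(630,230),'top',E(675,568),'side');C=tri(B(444,50),'top',E(346,355),'side');base=onz(*B(648,187),14,'top')
print('lens',L,'col',C,'col304',onz(*B(444,50),304,'top'),onz(*E(346,355),304,'side'),'base',base)
d=C-L;print('lens yaw',np.degrees(np.arctan2(d[1],d[0])),np.hypot(*d[:2]))
z=L[2]+23
bx=[onz(*B(*p),z,'top') for p in((585,88),(632,140),(492,160),(540,215))];print('box',bx)
g=lambda d:np.degrees(np.arctan2(d[1],d[0]))
print(g(bx[0]-bx[1]),g(bx[2]-bx[3]),g(bx[0]-bx[2])+90,g(bx[1]-bx[3])+90)
for n,(u,v,k) in {'top':(240,255,60),'side':(260,300,60)}.items():
    im=cv2.imread(f'pics/{n[0]}0.png')[v:v+k,u:u+k]; h=cv2.cvtColor(im,cv2.COLOR_BGR2HSV)
    m=((h[...,1]>190)&(h[...,2]>150)&(h[...,0]<20)); ys,xs=np.nonzero(m); print(n,len(xs),xs.mean()+u,ys.mean()+v,xs.min()+u,xs.max()+u,ys.min()+v,ys.max()+v)
    if n=='top': print(onz(xs.mean()+u,ys.mean()+v,74,'top'))
    else: print(onz(xs.mean()+u,ys.mean()+v,65,'side'))
E
```

```text
eye tri [521.2 -20.3  88.6] top z88 [521.4 -20.2  88. ] side88 [521.5 -21.   88. ]
strip [array([527.6, -50.2, 118. ]), array([ 540.7, -154. ,  118. ]), array([518.9, -51.7, 118. ]), array([ 533.7, -152.2,  118. ])]
yaws 7.229751615257461 8.383112130160333
stand [array([562.8, -32.9,  38. ]), array([ 582.2, -152.7,   38. ]), array([485.3, -44.4,  38. ]), array([ 506.1, -165. ,   38. ])] 9.195951853151973 9.795461679745724 len 121.33476991645857 122.36035565641204
tab [array([533.9,   1.8,  88. ]), array([502.1,  -1.7,  88. ]), array([540.8, -42.8,  88. ]), array([509.5, -49.5,  88. ])]
side strip [array([532.7, -48.8, 118. ]), array([ 550.8, -152.5,  118. ]), array([526.4, -51. , 118. ]), array([ 537.4, -155.1,  118. ])]
lens [622.9 361.1 207.8] col [688.4 416.7 305.3] col304 [689.3 418.3 304. ] [689.4 415.7 304. ] base [688.4 415.7  14. ]
lens yaw 40.32400271254923 85.85009710689394
box [array([690.6, 378.3, 230.8]), array([663.8, 354. , 230.8]), array([654.4, 423.3, 230.8]), array([626.3, 398.3, 230.8])]
42.267506994108146 41.63751247194432 38.875697115528965 40.228838716902196
top 63 266.8412698412698 280.2063492063492 263 271 276 284
[469.6 142.8  74. ]
side 60 289.15 322.6666666666667 285 294 319 326
[476.7 136.6  65. ]
```

```bash
cat >> h.py <<'E'
from scipy.spatial.transform import Rotation as Ro
def go(P,yaw=None):
    s=r.get_state(); R=Ro.from_euler('xyz',s['tcp_rot']).as_matrix()
    d=R.T@(np.array(P)-s['tool_pos'])/60
    y=np.degrees(s['tcp_rot'][2])
    print('t',round(s['time'],2),'pos',s['tool_pos'].round(1),'rot',np.degrees(s['tcp_rot']).round(2),'F',s['wrist_force'].round(1),'gap',round(s['finger_gap']*85.4,1),'grip',round(s['grip_force'],1))
    print('shift',d.round(3),'turn',None if yaw is None else round((y-yaw)/10,3))
E
python3 -m jog '[85,0,0,0,-1,85,0,0,0,-1,85,0,0,0,-1,85,0,0,0,-1,85,0,0,0,-1]'
python3 -m jog '[85,0,0,0,-1,85,0,0,0,-1,85,0,0,0,-0.9,85,0,0,0,0,85,0,0,0,0]'
python3 -c "from h import *; go([470,142,180],99.5)"
```

```text
time: 2.02
tool_pos: [121.6, -510.7, 250.3]
tcp_rot: [-3.142, -0.0, 1.112]
wrist_force: [0.4, -0.8, 0.4]
finger_gap: 0.992
grip_force: 0.0
time: 2.65
tool_pos: [121.6, -510.7, 250.3]
tcp_rot: [3.142, 0.0, 1.61]
wrist_force: [1.0, 0.6, 0.5]
finger_gap: 0.995
grip_force: 0.0
t 2.65 pos [ 121.6 -510.7  250.3] rot [180.     0.    92.22] F [1.  0.6 0.5] gap 85.0 grip 0.0
shift [10.645  6.224  1.172] turn -0.728
```

```bash

python3 -m jog '[85,0,0,0,-0.73,85,0.75,0.58,0.09,0,85,0.75,0.58,0.09,0,85,0.75,0.58,0.09,0,85,0.75,0.58,0.09,0]'
python3 -m jog '[85,0.75,0.58,0.09,0,85,0.75,0.58,0.09,0,85,0.75,0.58,0.09,0,85,0.75,0.58,0.09,0,85,0.75,0.58,0.09,0]'
python3 -m jog '[85,0.75,0.58,0.09,0,85,0.75,0.58,0.09,0,85,0.75,0.58,0.09,0,85,0.75,0.58,0.09,0,85,0,0,0,0]'
python3 - <<'E'
from h import *
go([470,142,150],99.5)
np.set_printoptions(precision=1,suppress=True)
s=save('side','s1.png');t=save('top','t1.png')
def c(im,x,y,w,h,k): return cv2.resize(im[y:y+h,x:x+w,::-1],None,fx=k,fy=k,interpolation=cv2.INTER_CUBIC)
cv2.imwrite('pics/c1.png',np.hstack([c(s,220,230,133,150,3)[:,:399],c(t,210,220,133,150,3)[:,:399]]))
for n in('side','top'):
    for l in['pin','pin_collar','pin_block']:
        for d in r.boxes_of(l,n): print(n,l,round(d['score'],2),world(d['position'],n))
E
```

```text
time: 3.28
tool_pos: [229.0, -308.2, 228.6]
tcp_rot: [3.141, 0.001, 1.737]
wrist_force: [1.3, 0.0, -0.2]
finger_gap: 1.0
grip_force: 0.0
time: 3.9
tool_pos: [362.8, -57.0, 201.9]
tcp_rot: [3.141, 0.001, 1.737]
wrist_force: [1.1, -0.8, 0.1]
finger_gap: 0.992
grip_force: 0.0
time: 4.53
tool_pos: [469.5, 144.7, 179.3]
tcp_rot: [-3.141, -0.0, 1.742]
wrist_force: [-0.0, -1.2, 0.9]
finger_gap: 0.996
grip_force: 0.0
t 4.53 pos [469.5 144.7 179.3] rot [-1.7996e+02 -2.0000e-02  9.9810e+01] F [-0.  -1.2  0.9] gap 85.1 grip 0.0
shift [-0.046  0.002  0.489] turn 0.031
side pin 0.52 [465.8 146.6  65.8]
side pin_collar 0.49 [465.2 148.5  69.4]
side pin_block 0.73 [454.  153.9  45.6]
top pin_block 0.69 [ 529.8 -309.4   98. ]
```

View pics/c1.png

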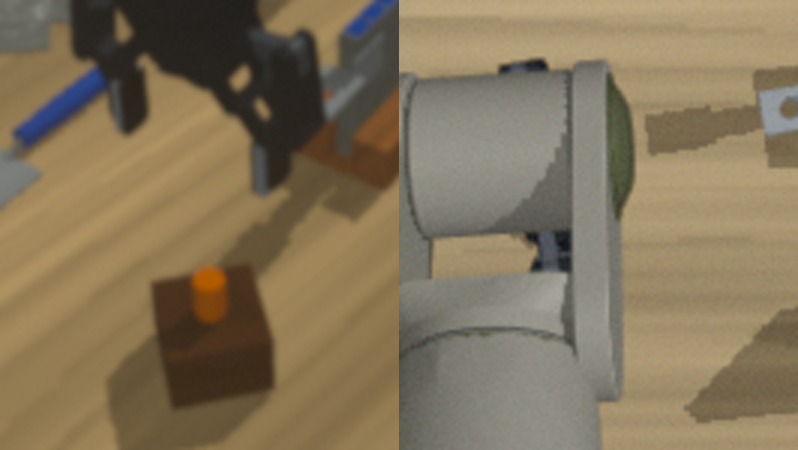

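The side crop shows the pin head's top at about (289.5,323), which gives (470,142) at z 74, in agreement with the top view. The fingers are open and straddle it. The top view is blocked by the arm. I'll lower, centre the pin with a cross grip at 90°, then grip at the working yaw.

```bash

python3 -m jog '[85,-0.04,0,0.5,1,85,0,0,0.5,1,85,0,0,0.3,1,85,0,0,0,1,85,0,0,0,1]'
python3 -m jog '[85,0,0,0,1,85,0,0,0,1,85,0,0,0,1,85,0,0,0,1,85,0,0,0,0]'
python3 -c "from h import *; go([470,142.4,69],9.5)"
```

```text
time: 5.55
tool_pos: [469.4, 139.3, 102.1]
tcp_rot: [-3.141, 0.0, 0.861]
wrist_force: [-0.7, 0.4, 0.2]
finger_gap: 0.996
grip_force: 0.0
time: 6.18
tool_pos: [469.5, 139.4, 102.3]
tcp_rot: [3.142, -0.0, 0.17]
wrist_force: [0.9, 0.1, 0.6]
finger_gap: 0.997
grip_force: 0.0
t 6.17 pos [469.5 139.4 102.3] rot [ 1.80e+02 -1.00e-02  9.74e+00] F [0.9 0.1 0.6] gap 85.2 grip 0.0
shift [ 0.017 -0.048  0.554] turn 0.024
```

```bash

python3 -m jog '[85,0.017,-0.048,0.3,0.02,85,0,0,0.25,0,85,0,0,0,0,40,0,0,0,0,10,0,0,0,0]'
python3 -m jog '[10,0,0,0,0,10,0,0,0,0,10,0,0,0,0,10,0,0,0,0,10,0,0,0,0]'
python3 -c "from h import *; go([470,142.4,69],9.5)"
```

```text
time: 6.8
tool_pos: [470.3, 142.7, 69.6]
tcp_rot: [3.141, -0.001, 0.166]
wrist_force: [1.1, -0.0, -0.0]
finger_gap: 0.598
grip_force: 0.0
time: 7.42
tool_pos: [470.2, 142.8, 69.5]
tcp_rot: [3.142, -0.001, 0.166]
wrist_force: [-1.1, -0.1, 5.6]
finger_gap: 0.21
grip_force: 58.5
t 7.42 pos [470.2 142.8  69.5] rot [ 1.7999e+02 -5.0000e-02  9.5000e+00] F [-1.1 -0.1  5.6] gap 18.0 grip 58.5
shift [-0.005  0.006  0.009] turn -0.0
```

```bash

python3 -m jog '[60,0,0,0,0,60,0,0,0,0,60,0,0,0,0,60,0,0,0,0,60,0,0,0,-1]'
python3 -m jog '[60,0,0,0,-1,60,0,0,0,-1,60,0,0,0,-1,60,0,0,0,-1,60,0,0,0,-1]' | grep force
python3 -m jog '[60,0,0,0,-1,60,0,0,0,-1,60,0,0,0,-1,60,0,0,0,0,60,0,0,0,0]'
python3 -m jog '[10,0,0,0,0,10,0,0,0,0,10,0,0,0,0,10,0,0,0,0,10,0,0,0,0]'
python3 - <<'E'
from h import *
go([521.4,-20.5,175],99.5)
s=save('side','s2.png')
im=s[300:360,260:320,::-1]; h=cv2.cvtColor(im.copy(),cv2.COLOR_BGR2HSV)
cv2.imwrite('pics/c2.png',cv2.resize(im,None,fx=8,fy=8,interpolation=cv2.INTER_CUBIC))
E
```

```text
time: 8.05
tool_pos: [469.9, 142.7, 69.0]
tcp_rot: [-3.142, 0.0, 0.344]
wrist_force: [0.1, 0.6, 1.0]
finger_gap: 0.704
grip_force: 0.0
wrist_force: [0.5, 0.3, -0.1]
grip_force: 0.0
time: 9.3
tool_pos: [469.9, 142.8, 69.1]
tcp_rot: [-3.142, -0.0, 1.733]
wrist_force: [-0.6, 0.3, 0.4]
finger_gap: 0.705
grip_force: 0.0
time: 9.93
tool_pos: [470.1, 142.8, 69.3]
tcp_rot: [3.141, 0.0, 1.736]
wrist_force: [-1.0, -0.0, 5.1]
finger_gap: 0.211
grip_force: 58.6
t 9.93 pos [470.1 142.8  69.3] rot [179.98   0.    99.49] F [-1.  -0.   5.1] gap 18.1 grip 58.6
shift [-2.825  0.396 -1.761] turn -0.001
```

```bash

python3 -m jog '[10,0,0,-0.4,0,10,0,0,-0.7,0,10,0,0,-0.66,0,10,-0.6,0.1,0,0,10,-0.9,0.13,0,0]'
python3 -m jog '[10,-0.9,0.13,0,0,10,-0.42,0.03,0,0,10,0,0,0,0,10,0,0,0,0,10,0,0,0,0]'
python3 - <<'E'
from h import *
go([521.4,-20.5,155],99.5)
s=save('side','s3.png'); t=save('top','t3.png')
def c(im,x,y,w,h,k): return cv2.resize(im[y:y+h,x:x+w,::-1],None,fx=k,fy=k,interpolation=cv2.INTER_CUBIC)
cv2.imwrite('pics/c3.png',np.hstack([c(s,290,180,80,100,5),c(t,300,210,80,100,5)]))
p=r.get_state()['tool_pos']; print('expected tip px',proj(p-[0,0,63.3],'side'),'collar',proj(p-[0,0,23.3],'side'))
E
```

```text
time: 10.6
tool_pos: [498.5, 56.0, 174.9]
tcp_rot: [3.141, -0.0, 1.739]
wrist_force: [0.6, -0.1, -1.1]
finger_gap: 0.213
grip_force: 58.6
time: 11.22
tool_pos: [520.7, -19.2, 174.7]
tcp_rot: [-3.141, -0.0, 1.738]
wrist_force: [-0.1, 0.0, -0.5]
finger_gap: 0.209
grip_force: 58.7
t 11.22 pos [520.7 -19.2 174.7] rot [-1.7999e+02 -1.0000e-02  9.9580e+01] F [-0.1  0.  -0.5] gap 17.9 grip 58.7
shift [-0.023  0.008  0.328] turn 0.008
expected tip px [328.18688541 252.38509734] collar [328.32399705 236.38262168]
```

View pics/c3.png

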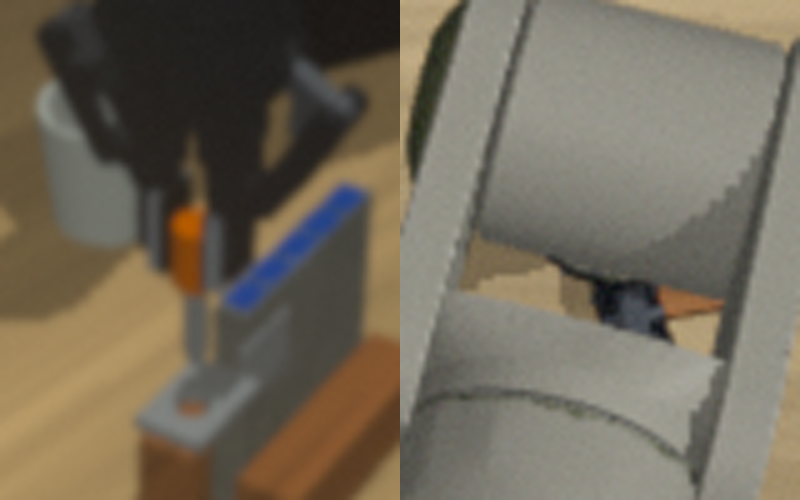

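The side crop shows the pin tip at (329,252.5) and the eye's opening near (328.5,261). They line up to within about 1 px. I'll lower to just above the tab and look closely.

```bash

python3 -m jog '[10,0,0.02,0.15,0,10,0,0,0.16,0,10,0,0,0,0,10,0,0,0,0]'
python3 - <<'E'
from h import *
go([521.4,-20.5,155],99.5)
ims=np.mean([r.capture('side').astype(float) for _ in range(4)],0).astype(np.uint8)
im=ims[225:285,300:360,::-1]
cv2.imwrite('pics/c4.png',cv2.resize(im,(600,600),interpolation=cv2.INTER_CUBIC))
p=r.get_state()['tool_pos']; c=p-[0,0,63.3]
f=lambda P:((proj(P,'side')-[300,225]+.5)*10).round(1)
print('tip',f(c),'collar',f(c+[0,0,40]))
for e in([520.7,-19.2,88],[521.4,-20.4,88],[523.2,-22.5,88]): print('eye',e,f(e))
yv=np.array([-.165,.986,0]);xv=np.array([.986,.165,0]);e=np.array([521.3,-20.1,88])
print('tab corners for 521.3,-20.1:',[f(e+20*yv+k*16*xv) for k in(-1,1)])
E
```

```text
time: 11.82
tool_pos: [522.2, -20.1, 156.1]
tcp_rot: [-3.142, -0.0, 1.736]
wrist_force: [0.6, 0.0, 0.2]
finger_gap: 0.209
grip_force: 58.7
t 11.82 pos [522.2 -20.1 156.1] rot [-180.     -0.     99.49] F [0.6 0.  0.2] gap 17.9 grip 58.7
shift [-0.004 -0.014  0.018] turn -0.001
tip [283.3 345.1] collar [284.5 189.2]
eye [520.7, -19.2, 88] [285.8 369.4]
eye [521.4, -20.4, 88] [287.1 365.2]
eye [523.2, -22.5, 88] [287.3 356.5]
tab corners for 521.3,-20.1: [array([301.4, 447.7]), array([167.4, 392.1])]
```

View pics/c4.png

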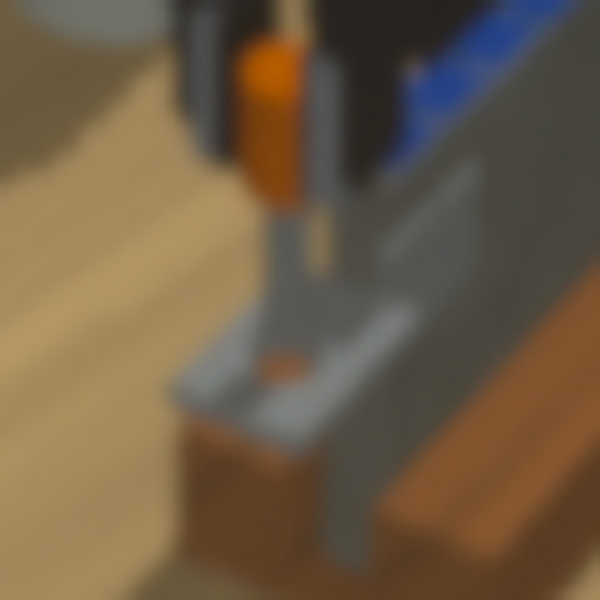

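The close crop shows the tab corners at (170,393) and (305,450) in the crop, within 0.3 px of my eye estimate (521.3,-20.1). The tip sits over the hole. I'll lower gently.

```bash

python3 -m jog '[10,0,-0.013,0,0,10,0,0,0.05,0,10,0,0,0.07,0,10,0,0,0.07,0,10,0,0,0,0]'
python3 -c "from h import *; go([521.4,-20.3,111.5],99.5)"
```

```text
time: 12.65
tool_pos: [521.2, -20.2, 144.3]
tcp_rot: [-3.141, -0.0, 1.737]
wrist_force: [-0.1, 0.8, -0.5]
finger_gap: 0.209
grip_force: 58.7
t 12.65 pos [521.2 -20.2 144.3] rot [-1.7995e+02 -2.0000e-02  9.9500e+01] F [-0.1  0.8 -0.5] gap 17.9 grip 58.7
shift [-0.003  0.004  0.546] turn -0.0
```

```bash

python3 -m jog '[10,0,0,0.12,0,10,0,0,0.15,0,10,0,0,0.13,0,10,0,0,0.08,0,10,0,0,0,0]'
python3 -c "from h import *; go([521.4,-20.3,111.5],99.5)"
```

```text
time: 13.28
tool_pos: [521.2, -20.2, 115.5]
tcp_rot: [-3.141, -0.0, 1.737]
wrist_force: [-0.3, -0.3, -0.1]
finger_gap: 0.21
grip_force: 58.7
t 13.28 pos [521.2 -20.2 115.5] rot [-1.7996e+02 -2.0000e-02  9.9490e+01] F [-0.3 -0.3 -0.1] gap 17.9 grip 58.7
shift [-0.003  0.003  0.067] turn -0.001
```

```bash

python3 -m jog '[10,0,0,0.03,0,10,0,0,0,0,10,0,0,0,0]'
python3 -m jog '[10,0,0,0.015,0,10,0,0,0,0,10,0,0,0,0]'
python3 -m jog '[10,0,0,0.01,0,10,0,0,0,0,10,0,0,0,0]'
```

```text
time: 13.65
tool_pos: [521.4, -20.2, 114.3]
tcp_rot: [3.141, 0.0, 1.737]
wrist_force: [0.3, -0.1, -0.2]
finger_gap: 0.21
grip_force: 58.7
time: 14.02
tool_pos: [521.3, -20.2, 113.2]
tcp_rot: [-3.142, -0.0, 1.737]
wrist_force: [0.9, 0.1, 0.3]
finger_gap: 0.211
grip_force: 58.7
time: 14.4
tool_pos: [521.4, -20.2, 112.6]
tcp_rot: [-3.142, -0.0, 1.737]
wrist_force: [0.2, 0.3, -0.2]
finger_gap: 0.209
grip_force: 58.7
```

```bash

python3 -m jog '[10,0,0,0.01,0,10,0,0,0,0,60,0,0,0,0,60,0,0,0,0,60,0,0,0,0]'
python3 -m jog '[60,0,0,0,0,60,0,0,-0.2,0,60,0,0,-0.6,0,60,0,0,-0.6,0,60,0,0,0,0]'
python3 - <<'E'
from h import *
go([533.8,-94.2,170],99.5)
im=save('side','s5.png')[225:285,300:360,::-1]
cv2.imwrite('pics/c5.png',cv2.resize(im,(600,600),interpolation=cv2.INTER_CUBIC))
E
```

```text
time: 15.02
tool_pos: [521.4, -20.2, 112.0]
tcp_rot: [3.141, 0.0, 1.737]
wrist_force: [0.3, 0.8, 0.3]
finger_gap: 0.7
grip_force: 0.0
time: 15.65
tool_pos: [522.5, -20.5, 199.3]
tcp_rot: [3.136, 0.003, 1.737]
wrist_force: [0.2, -0.5, -0.0]
finger_gap: 0.701
grip_force: 0.0
t 15.65 pos [522.5 -20.5 199.3] rot [1.7968e+02 1.4000e-01 9.9500e+01] F [ 0.2 -0.5 -0. ] gap 59.9 grip 0.0
shift [-1.242 -0.02   0.491] turn -0.0
```

View pics/c5.png

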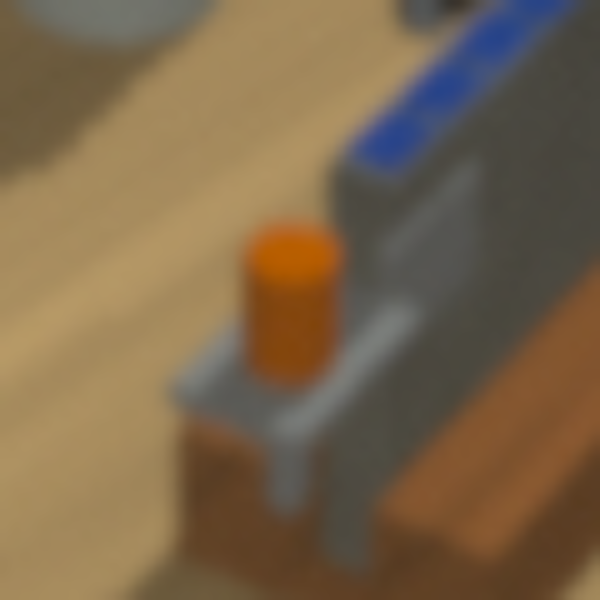

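The pin is home, with its head seated on the tab and the shank showing below it. Next, grip the panel by its top edge.

```bash

python3 -m jog '[60,-0.6,-0.01,0,0,60,-0.64,0,0,0,60,0,0,0.2,0,60,0,0,0.5,0,60,0,0,0.5,0]'
python3 -m jog '[60,0,0,0.4,0,60,0,0,0.12,0,60,0,0,0,0,60,0,0,0,0]'
python3 -c "from h import *; go([533.8,-94.2,96],99.5)"
```

```text
time: 16.32
tool_pos: [532.4, -92.8, 122.2]
tcp_rot: [-3.14, -0.001, 1.737]
wrist_force: [0.5, 1.1, -0.8]
finger_gap: 0.7
grip_force: 0.0
time: 16.82
tool_pos: [533.4, -93.6, 93.6]
tcp_rot: [3.14, 0.001, 1.737]
wrist_force: [0.7, 0.4, 0.5]
finger_gap: 0.703
grip_force: 0.0
t 16.82 pos [533.4 -93.6  93.6] rot [1.7993e+02 4.0000e-02 9.9510e+01] F [0.7 0.4 0.5] gap 60.0 grip 0.0
shift [-0.01   0.005 -0.039] turn 0.001
```

```bash

python3 -m jog '[5,0,0,0,0,5,0,0,0,0,5,0,0,0,0,5,0,0,0,0,5,0,0,0,0]'
python3 -m jog '[5,0,0,0,0,5,0,0,0,0,5,0,0,0,0]'
python3 - <<'E'
from h import *
go([533.4,-93.6,250],99.5)
s=r.get_state();print(s['moment'])
E
```

```text
time: 17.45
tool_pos: [533.4, -93.8, 93.2]
tcp_rot: [3.141, 0.001, 1.736]
wrist_force: [0.6, 0.4, 4.8]
finger_gap: 0.18
grip_force: 59.1
time: 17.82
tool_pos: [533.4, -93.8, 93.2]
tcp_rot: [3.141, 0.001, 1.737]
wrist_force: [2.1, 0.1, 4.9]
finger_gap: 0.178
grip_force: 59.3
t 17.82 pos [533.4 -93.8  93.2] rot [1.7994e+02 3.0000e-02 9.9490e+01] F [2.1 0.1 4.9] gap 15.2 grip 59.3
shift [ 2.000e-03  3.000e-03 -2.613e+00] turn -0.001
[ 0.06226076 -0.31749574 -0.0061941 ]
```

```bash

python3 -m jog '[5,0,0,-0.1,0,5,0,0,-0.2,0,5,0,0,-0.3,0,5,0,0,-0.3,0,5,0,0,-0.3,0]'
python3 -m jog '[5,0,0,-0.4,0,5,0,0,-0.4,0,5,0,0,-0.3,0,5,0,0,-0.12,0,5,0,0,0,0]'
python3 -m jog '[5,0,0,0,-0.4,5,0,0,0,-0.7,5,0,0,0,-0.7,5,0,0,0,-0.7,5,0,0,0,-0.5]'
python3 -m jog '[5,0,0,0,-0.1,5,0,0,0,0,5,0,0,0,0]'
python3 -c "from h import *; go([497.8,265,238.5],130.5)"
```

```text
time: 18.45
tool_pos: [532.3, -93.5, 165.4]
tcp_rot: [-3.139, -0.001, 1.737]
wrist_force: [-0.0, 0.7, -5.6]
finger_gap: 0.179
grip_force: 59.4
time: 19.08
tool_pos: [532.7, -93.6, 237.9]
tcp_rot: [-3.141, -0.0, 1.737]
wrist_force: [-1.0, -0.2, -5.2]
finger_gap: 0.179
grip_force: 59.6
time: 19.7
tool_pos: [532.5, -93.5, 236.9]
tcp_rot: [-3.14, -0.002, 2.263]
wrist_force: [-0.5, 1.1, -5.0]
finger_gap: 0.179
grip_force: 59.4
time: 20.08
tool_pos: [532.9, -93.6, 237.8]
tcp_rot: [-3.141, -0.0, 2.277]
wrist_force: [-0.3, 0.0, -4.9]
finger_gap: 0.182
grip_force: 59.4
t 20.07 pos [532.9 -93.6 237.8] rot [-1.7998e+02 -2.0000e-02  1.3044e+02] F [-0.3  0.  -4.9] gap 15.6 grip 59.4
shift [ 4.929  3.432 -0.011] turn -0.006
```

```bash

python3 -m jog '[5,0.2,0.14,0,0,5,0.4,0.28,0,0,5,0.5,0.35,0,0,5,0.5,0.35,0,0,5,0.5,0.35,0,0]'
python3 -m jog '[5,0.5,0.35,0,0,5,0.5,0.35,0,0,5,0.5,0.35,0,0,5,0.5,0.35,0,0,5,0.4,0.28,0,0]'
python3 -m jog '[5,0.3,0.2,0,0,5,0.13,0.08,0,0,5,0,0,0,0,5,0,0,0,0]'
python3 - <<'E'
from h import *
go([497.8,265,238.5],130.5)
s=save('side','s6.png');t=save('top','t6.png')
np.set_printoptions(precision=1,suppress=True)
for n in('side','top'):
    for l in['blue_panel','blue_panel_face','blue_panel_eye','pin','lens']:
        for d in r.boxes_of(l,n): w=world(d['position'],n);print(n,l,round(d['score'],2),w)
def c(im,x,y,w,h,k): return cv2.resize(im[y:y+h,x:x+w,::-1],None,fx=k,fy=k,interpolation=cv2.INTER_CUBIC)
cv2.imwrite('pics/c6.png',np.hstack([c(s,70,190,200,280,2),c(t,90,130,200,280,2)]))
p=np.array([503.3,258.6,153.]);a=np.radians(40.5);xv=np.array([np.cos(a),np.sin(a),0]);yv=np.array([-np.sin(a),np.cos(a),0])
q=lambda x,y,z:p+x*xv+y*yv+[0,0,z]
for nm,P in {'topcorner+y':q(-8,55,110),'top-y':q(-8,-55,110),'bot+y':q(-8,55,0),'bot-y':q(-8,-55,0),'tabend':q(-16,103,80),'tabend2':q(16,103,80)}.items(): print(nm,(proj(P,'side')-[70,190])*2,(proj(P,'top')-[90,130])*2+[400,0])
E
```

```text
time: 20.7
tool_pos: [517.7, 61.5, 238.1]
tcp_rot: [3.141, -0.0, 2.278]
wrist_force: [0.4, -0.0, -5.0]
finger_gap: 0.18
grip_force: 59.3
time: 21.32
tool_pos: [500.5, 236.6, 238.0]
tcp_rot: [3.142, -0.0, 2.278]
wrist_force: [0.4, -0.6, -4.9]
finger_gap: 0.179
grip_force: 59.4
time: 21.82
tool_pos: [497.5, 264.3, 238.0]
tcp_rot: [-3.141, 0.0, 2.277]
wrist_force: [0.3, -0.2, -5.0]
finger_gap: 0.184
grip_force: 59.4
t 21.82 pos [497.5 264.3 238. ] rot [-1.7999e+02  1.0000e-02  1.3045e+02] F [ 0.3 -0.2 -5. ] gap 15.7 grip 59.4
shift [ 0.006  0.011 -0.008] turn -0.005
side blue_panel 0.76 [333.6 -81.4  81.4]
side blue_panel 0.71 [475.6 284.1 236.6]
side blue_panel 0.3 [718.5  60.1  15.7]
side blue_panel 0.21 [ 721.4 -177.7   52.2]
side blue_panel_face 0.91 [334.2 -85.   79.3]
side blue_panel_face 0.6 [473.2 291.5 235.2]
side blue_panel_eye 0.66 [470.3 286.  234.3]
side blue_panel_eye 0.55 [335.8 -84.1  82. ]
side pin 0.87 [441.3 320.5 245.1]
side lens 0.77 [645.5 400.8 214.7]
side lens 0.65 [675.6 414.3 194.9]
top blue_panel 0.83 [509.7 237.9 235.3]
top blue_panel 0.57 [ 359.4 -110.5   93.1]
top blue_panel 0.3 [656.1 388.4 218. ]
top blue_panel_face 0.94 [510.7 236.8 228.7]
top blue_panel_face 0.7 [ 359.1 -108.2   88.4]
top blue_panel_eye 0.92 [506.5 233.7 233.8]
top blue_panel_eye 0.59 [ 363.  -109.7   89.2]
top lens 0.86 [657.7 386.9 222.3]
top lens 0.47 [514.  238.  231.7]
topcorner+y [266.2 204.9] [569.5 301.2]
top-y [302.2 103. ] [659.9 224.7]
bot+y [291.4 314.7] [599.4 306.1]
bot-y [321.  208.8] [680.5 237.1]
tabend [268.  293.1] [544.8 341.8]
tabend2 [217.6 292. ] [524.  316.6]
```

View pics/c6.png

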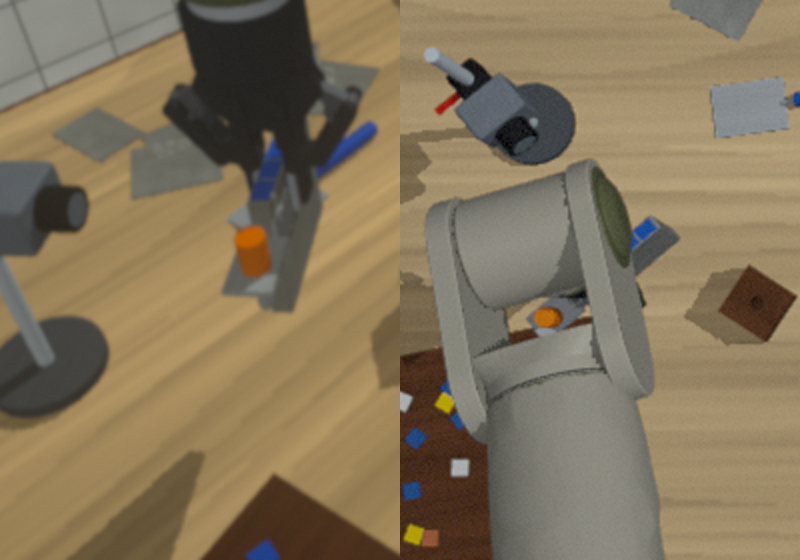

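The pin is in place, and the mosaic faces the lens. Tab end corners at crop (222,294) and (270,295) match the predictions to about 1 px. One closer look with the predicted outline will check for tilt.

```bash
python3 - <<'E'
from h import *
s=np.mean([r.capture('side').astype(float) for _ in range(4)],0).astype(np.uint8);t=r.capture('top')
p=np.array([503.3,258.6,153.]);a=np.radians(40.5);xv=np.array([np.cos(a),np.sin(a),0]);yv=np.array([-np.sin(a),np.cos(a),0])
p=p+[-.4,-.5,-.5]
q=lambda x,y,z:p+x*xv+y*yv+[0,0,z]
def dr(im,n,x,y,w,h,k):
    o=cv2.resize(im[y:y+h,x:x+w,::-1],(w*k,h*k),interpolation=cv2.INTER_CUBIC)
    for P in [(-8,55,110),(-8,-55,110),(-8,55,0),(-8,-55,0),(8,55,110),(8,-55,110),(8,55,0),(-16,103,80),(16,103,80),(0,-55,110)]:
        u=(proj(q(*P),n)-[x,y]+.5)*k; cv2.circle(o,tuple(int(v) for v in u),2,(0,255,0),-1)
    return o
o=np.hstack([dr(s,'side',165,240,80,120,5),dr(t,'top',145,225,80,120,5)])
cv2.imwrite('pics/c7.png',o)
E
```

```text
(no output)
```

View pics/c7.png

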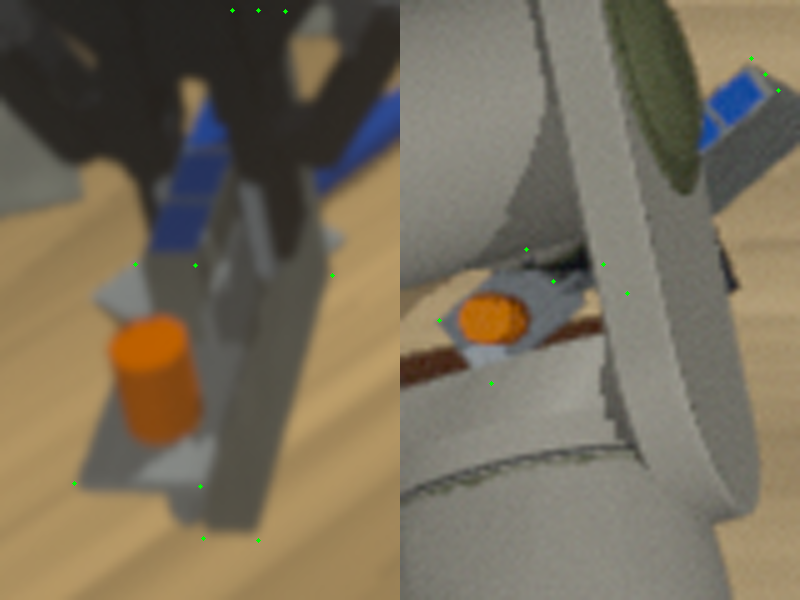

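The overlay agrees with the panel to within about 2 px, with no visible tilt. The panel sits slightly high, at crop corner (258,530) against the predicted (258,541). I'll nudge it 1.5 mm down, settle and hand in.

```bash

python3 -m jog '[5,0.006,0.01,0.025,0,5,0,0,0,0,5,0,0,0,0,5,0,0,0,0,5,0,0,0,0]'
python3 -c "
from h import *
go([497.8,265,236.7],130.5); print(r.get_state()['qd'].round(4)); print(r.sign_off())"
```

```text
time: 23.3
tool_pos: [497.7, 265.6, 236.5]
tcp_rot: [3.142, 0.0, 2.278]
wrist_force: [0.4, 1.1, -5.1]
finger_gap: 0.18
grip_force: 59.4
t 23.3 pos [497.7 265.6 236.5] rot [180.    0.  130.5] F [ 0.4  1.1 -5.1] gap 15.4 grip 59.4
shift [-0.008 -0.005 -0.003] turn -0.0
[0.     0.0011 0.0007 0.0002 0.0002 0.0015]
the job is handed in; nothing more can be done
None
```

The pin is home in the blue panel's eye, and the arm is holding the panel upright and still with its mosaic facing the lens, 150 mm away to within a few millimetres by my camera measurements. I handed the job in at 23.3 s; sign-off returned no verdict.

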